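# Refit a tapered stopcock plug in a valve manifold

### The job

The loose white stopcock plug standing in the wooden test-tube rack belongs in the one empty barrel of the bench manifold. Put it in and work it round under steady gentle pressure until its flange sits fully home on the barrel rim and it holds by itself, then leave it shut: T-handle square across the manifold tube like the other two. Pressing straight in only jams it short, and its barrel, held in rubber bushings, must never be loaded with more than 20 N; do not knock over the beaker or push the rack about.

Things in the scene. Friction and masses are not known exactly. Their poses are not given: they have to be found in the camera images.
- plug: Loose white plastic stopcock plug, 50 g, standing upright in the rack. Origin: centre of its flange's underside, z up, x along the T-handle. Flange: 29 mm disc, z 0 to 4 mm. Tapered shank below, 38 mm long, 17.2 mm across at the flange, 1 mm less every 10 mm. Fully home, its origin is at seat; it stays where it is left.
- plug_grip (a point): Middle of the plug's flat T-handle, 18 mm above the flange's underside. The handle is 50 mm long along the plug's x, 10 mm thick along its y, z = 6 to 30 mm above the flange's underside: grip it firmly across the 10 mm from above.
- rack: Wooden test-tube rack, 62 x 190 x 88 mm, 0.45 kg, loose; long along its y axis. Origin: centre of its underside. Its top board has a row of holes about 20 mm wide along y; the plug stands in one, its flange resting on the board's upper face at z = 84 mm. End plates rise to 88 mm.
- manifold: White plastic valve manifold on a dark steel foot plate 90 x 270 mm, fixed. Origin: centre of the plate's underside. Its tube, 22 mm thick, runs along y at z = 50 mm and carries three upright barrels at y = -80, 0 and +80 mm, in varying order: two have their plugs in (T-handles along x, tops at z = 120 mm), one is empty.
- valve_empty: The empty barrel, 31 mm across, fixed on the manifold. Origin: on its axis at worktop height; axes parallel to the manifold's (y along the tube). Shut: the plug's T-handle (x, either end) lies along this x. Bore tapered like the plug: 16.2 mm across at the rim, 1 mm less every 10 mm, 46 mm deep; its wall gives slightly, and is dry.
- seat (a point): Centre of the empty barrel's open mouth, 90 mm above the worktop. The taper first grips with the flange 10 mm above the rim. Pressed straight down the plug jams short (about 3 mm further per 10 N). While it is turned, to and fro or one way, 11 to 18 N carries it down, last at about 0.5 mm per radian, until the flange stops on the rim; turning takes up to 0.5 N m.
- barrel (a joint): How far the empty barrel (with seat) is pressed down in its rubber bushings, in m: 0 unloaded, 1 mm for every 5 N of downward load, springs back when released. More than 4 mm (20 N) would tear the bushings.
- beaker_small: Loose glass beaker, 50 mm across, 57 mm tall, standing behind the manifold. Origin: centre of its underside.
- burette_stand_l: Tall fixed burette stand right of the manifold, to be kept clear of: base 210 x 130 mm, origin at the centre of the base's underside; a rod at (+70, 0) mm, 0.8 m tall; a burette at (+70, +109) mm from z = 0.26 m upwards (its tap reaches down to there), and clamp arms across y at z = 0.53 to 0.69 m.

How it is judged (in metres and radians):
On the way, in this order (a step that is already met when the one before it is completed fails the run):
1. The plug has been lifted out of the rack (height (world z) of plug above 0.125 m and not (contact force between plug and rack above 0.05 N)), for 0.1 s.
2. The plug stands upright in the empty barrel with its taper entered (flange less than 14 mm above the rim) (horizontal distance between plug and seat below 0.005 m and z of plug in the frame of seat below 0.014 m and angle between plug's own z axis and vertical below 0.15 rad), for 0.1 s.
At the end, for the whole second after the job is handed in: The plug sits in the empty barrel by itself and at rest, its flange within 1.5 mm of the rim, on the barrel's axis (3 mm) and upright (about 5 degrees), its T-handle square across the manifold tube within about 8.5 degrees, and it has been let go (z of plug in the frame of seat below 0.0015 m and horizontal distance between plug and seat below 0.003 m and angle between plug's own z axis and vertical below 0.08 rad and angle between the x axis of plug and the x axis of valve_empty, either way round below 0.15 rad and linear speed of plug below 0.005 m/s); the robot touches nothing.
It fails at once if The empty barrel is pressed down more than 4 mm in its rubber bushings (more than 20 N) (value of joint barrel above 0.004 m).
It fails at once if The beaker is knocked over (angle between beaker_small's own z axis and vertical above 0.5 rad).
It fails at once if The rack is pushed more than 40 mm from its place (distance of rack from where it was at the start of the episode above 0.04 m).
It also fails if it takes over 72 s, if anything falls off the work surface, if the arm or the gripper's body presses on something with over 40 N, if the wrist force passes 120 N, or if a joint passes its speed limit or range.

### The arm

A 6-joint arm with a two-finger parallel gripper is mounted at the origin on a cart in front of the work surface, level with it; the furniture and walls round the work are solid. World frame = base frame: x ahead of the robot, y to its left, z up, the work surface at z = 0. Lengths are in mm, angles in rad, forces in N, time in s.
With the tool pointing down it reaches from about 325 to 850 mm from the base axis. Payload 15.5 kg.
Tool frame: the origin (TCP) lies between the finger pads; the fingertips stand 17 mm ahead of it and the grasp point (between the pads) lies 2 mm behind it; y points along the fingers, z is the direction in which the jaws open and shut, and the axes are right-handed (so a half turn about y gives the same grasp; the last joint's range is limited). The gripper opens to 91 mm and grips with 3 to 60 N. Pads are 32 mm wide; open, the fingers measure 118 mm over their backs; the gripper's body (76 mm by 178 mm) begins 60 mm behind the grasp point.
Start: joints at [-1.29, 0.494, 1.345, -0, 1.302, -0.096], TCP at [229.968, -581.155, 203.715] pointing down, gripper open.
Joint ranges: [-2.91, 2.91], [-0.82, 2.16], [0.22, 2.67], [-1.22, 4.37], [0.12, 2.79], [-3.08, 3.08]. Speed limits (rad/s): [1.89, 1.89, 2.57, 3.01, 3.01, 3.01].

### API

Orientations are given as a unit quaternion [w, x, y, z].
In Python, from workcell import arm gives the robot as it stands.
- The arm moves only by the shell command python3 -m inch 'ROWS' [FORCE]. ROWS is JSON, a list of rows, each a list of 7 numbers: the shift along the tool's x, y, z in m, then the turn, a rotation vector about the tool's x, y, z in rad, then the opening, from 0 (shut) to 1 (fully open). A call has 1 to 12 rows; each row is the pose to reach, as a shift and turn from the pose commanded when the call began, along the tool's axes at that moment; what a row does not reach only later rows make up. A row lasts 1/10 s, in which the tool goes at most 50 mm and 8.59 degrees, less where a joint would pass 70% of its speed; a pose out of reach is approached as far as the arm can. A call with a gripper value outside its range is refused whole. The fingers move at their own pace and stop on an object; FORCE is the grip in N (left out, the last holds). Time passes only in rows, so rows that repeat a pose let the fingers close. It gives the time, the measured TCP pose, the force and the opening at its end, in the units of the state.
- arm.get_state(): the state, without advancing time (a new reading comes with each control period).
- arm.capture(name): name is "side" or "top" or "wrist"; returns the picture (480x640x3 uint8, red, green, blue); there is no depth.
- arm.get_calibration(name): a dict with "fx", "fy", "cx", "cy" (pixels), "rvec" (rotation vector, rad) and "tvec" (3), from world to camera coordinates, as OpenCV has them; the wrist camera has in their place "hand_eye" (4x4, takes a point from camera to tool coordinates, whose origin is the TCP and whose axes are the tool frame's). Camera axes: x right, y down, z forward; pixel columns grow to the right and rows downward; lengths in mm; the calibration is good to about 2 mm. A picture is of the moment at which its call begins: read the wrist's pose just before it. get_calibration takes no time and is no camera call.
- arm.sign_off(): hands the job in, once; it reports no verdict.
The state is a dict: "time_s": time; "qpos": joint angles; "joint_vel": joint speeds; "tau": joint torques, N m; "tcp_pos": TCP position; "tool_rot": TCP orientation; "ft_force": force on the tool from outside, world axes, zero at the start; "torque": the same for the moment, N m; "opening": finger opening in mm.
Only numpy, scipy, OpenCV 4.12 (cv2) and the standard library are available. Lean on these libraries where they do the work, as an engineer would, in place of code of your own. Each camera call takes 0.05 s, during which the arm holds its last target.

## Working session

There is one attempt and no reset: what is moved stays moved. The work goes in short steps, Python scripts to look and compute and a shell command to move; the robot and the scene stay as the last step left them, time stands still between calls to the robot, and variables do not carry over. Pictures are saved under pics/ and viewed, and the job is handed in when it is done.

```bash
mkdir -p pics; ls; python3 - <<'E'
from workcell import arm
import cv2
s=arm.get_state(); print(s)
for n in("side","top","wrist"):
    im=arm.capture(n); cv2.imwrite(f"pics/{n}0.png",im[:,:,::-1]); print(n,arm.get_calibration(n))
E
```

```text
pics
{'time_s': 0.0, 'qpos': array([-1.28948270e+00,  4.94173792e-01,  1.34613098e+00, -6.74467190e-06,
        1.30250736e+00, -9.54952677e-02]), 'joint_vel': array([ 1.30366814e-03, -2.18726639e-03, -9.94865677e-05, -1.28861031e-03,
        2.06138741e-03,  1.07634990e-04]), 'tau': array([-1.87784950e-03, -8.78829789e+01, -3.81866276e+01,  7.05348118e-02,
        5.31034986e-02, -1.06880022e-04]), 'tcp_pos': array([ 229.86511837, -580.76894301,  203.14416687]), 'tool_rot': array([ 0.13239362, -0.1324782 ,  0.69502288, -0.69416472]), 'ft_force': array([-0.5846237 , -0.40840733, -0.29854688]), 'torque': array([-0.00228761,  0.04350378, -0.03316681]), 'opening': 91.30128393705742}
side {'fx': 559.3076223050911, 'fy': 559.3076223050911, 'cx': 319.28812934616417, 'cy': 237.92835335336966, 'rvec': array([ 0.02881358,  2.59365717, -1.77059578]), 'tvec': array([ 578.76459853,   44.42368339, 1429.57193014])}
top {'fx': 518.3292796054651, 'fy': 518.3292796054651, 'cx': 314.6351739817812, 'cy': 239.84986969024374, 'rvec': array([ 2.23793104, -2.18129194,  0.02823868]), 'tvec': array([  47.92366335,  566.28168827, 1215.43719083])}
wrist {'fx': 403.58410854230146, 'fy': 403.58410854230146, 'cx': 325.5952626036438, 'cy': 239.37149860926039, 'hand_eye': array([[-6.08083866e-04,  9.65884487e-01,  2.58972562e-01,
        -7.29124529e+01],
       [-3.43898513e-05, -2.58972630e-01,  9.65884660e-01,
        -1.82653503e+02],
       [ 9.99999815e-01,  5.78432850e-04,  1.90693702e-04,
        -6.82818403e-01],
       [ 0.00000000e+00,  0.00000000e+00,  0.00000000e+00,
         1.00000000e+00]])}
```

View pics/top0.png

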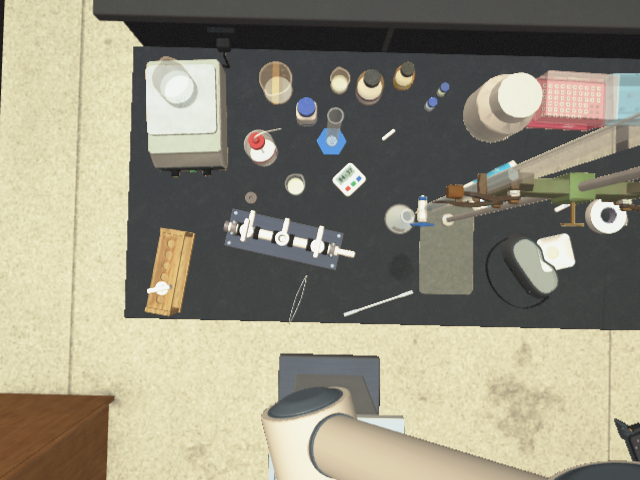

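View pics/side0.png

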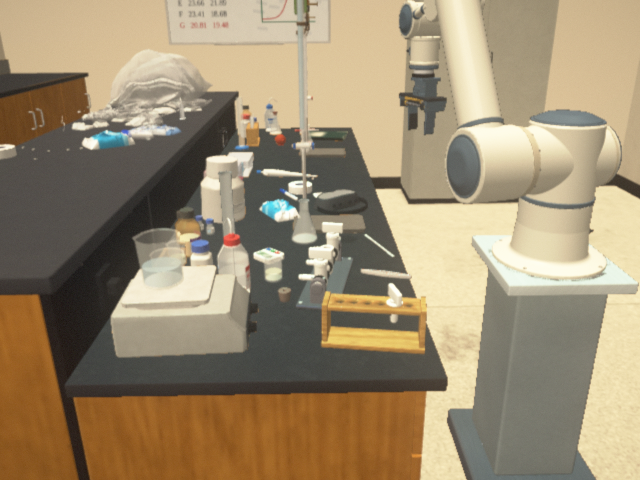

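View pics/wrist0.png

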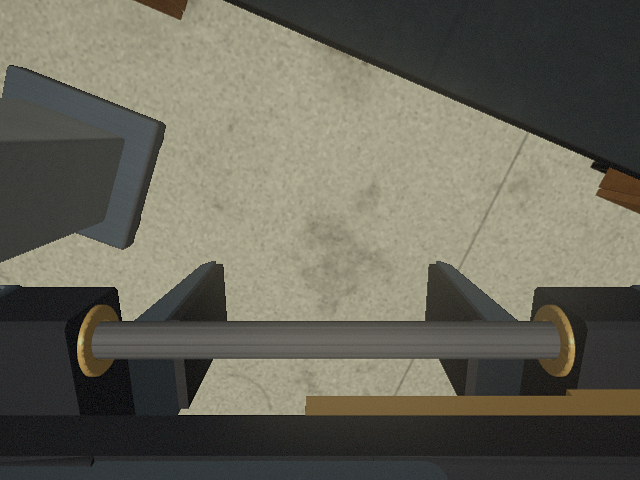

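The top view shows the rack at about (170,272) with the plug near (160,288). The manifold runs from (230,228) to (345,252). In the side view the plug is at (395,300). I'll zoom in on these.

```bash
cat > h.py <<'E'
import numpy as np, cv2
from scipy.spatial.transform import Rotation as R
from workcell import arm
def cam(n,state=None):
    c=arm.get_calibration(n); K=np.array([[c['fx'],0,c['cx']],[0,c['fy'],c['cy']],[0,0,1]])
    if n!='wrist':
        Rm=R.from_rotvec(c['rvec']).as_matrix(); return K,Rm,np.array(c['tvec'])
    s=state; q=s['tool_rot']; T=np.eye(4); T[:3,:3]=R.from_quat([q[1],q[2],q[3],q[0]]).as_matrix(); T[:3,3]=s['tcp_pos']
    M=np.linalg.inv(T@c['hand_eye']); return K,M[:3,:3],M[:3,3]
def ray(cm,uv):
    K,Rm,t=cm; d=Rm.T@np.linalg.inv(K)@np.array([uv[0],uv[1],1.]); return -Rm.T@t,d
def onz(cm,uv,z):
    o,d=ray(cm,uv); return o+d*(z-o[2])/d[2]
def proj(cm,p):
    K,Rm,t=cm; v=K@(Rm@np.asarray(p,float)+t); return v[:2]/v[2]
def tri(a,ua,b,ub):
    o1,d1=ray(a,ua);o2,d2=ray(b,ub);d1/=np.linalg.norm(d1);d2/=np.linalg.norm(d2)
    A=np.array([d1,-d2]).T; s=np.linalg.lstsq(A,o2-o1,rcond=None)[0]
    p,q=o1+d1*s[0],o2+d2*s[1]; return (p+q)/2,np.linalg.norm(p-q)
def zoom(im,x0,y0,w,h,k,f): cv2.imwrite(f,cv2.resize(im[y0:y0+h,x0:x0+w,::-1],None,fx=k,fy=k,interpolation=cv2.INTER_CUBIC))
E
python3 - <<'E'
from h import *
t=cv2.imread('pics/top0.png')[:,:,::-1]; s=cv2.imread('pics/side0.png')[:,:,::-1]
zoom(t,140,195,220,130,3.6,'pics/tz.png'); zoom(s,270,200,170,150,4,'pics/sz.png')
c=cam('top')
for n,uv,z in [('plug',(160,288),110),('b1',(247,225),120),('b2',(283,234),120),('b3',(318,243),120)]: print(n,onz(c,uv,z).round())
E
```

```text
plug [450. 393. 110.]
b1 [590. 208. 120.]
b2 [573. 131. 120.]
b3 [556.  55. 120.]
```

View pics/tz.png

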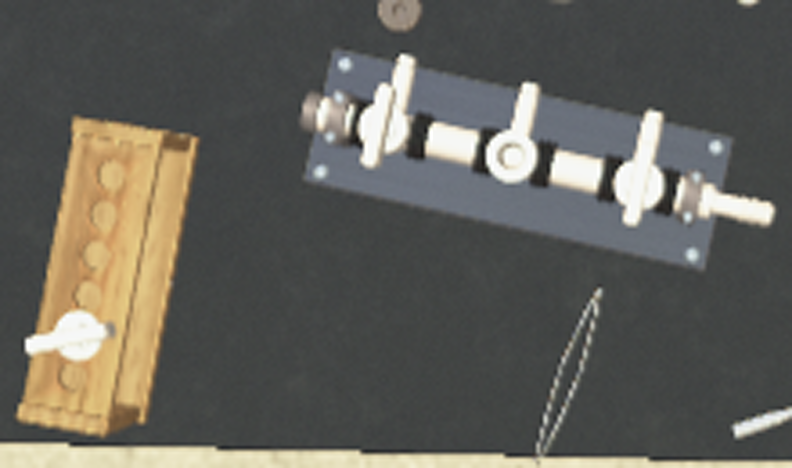

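View pics/sz.png

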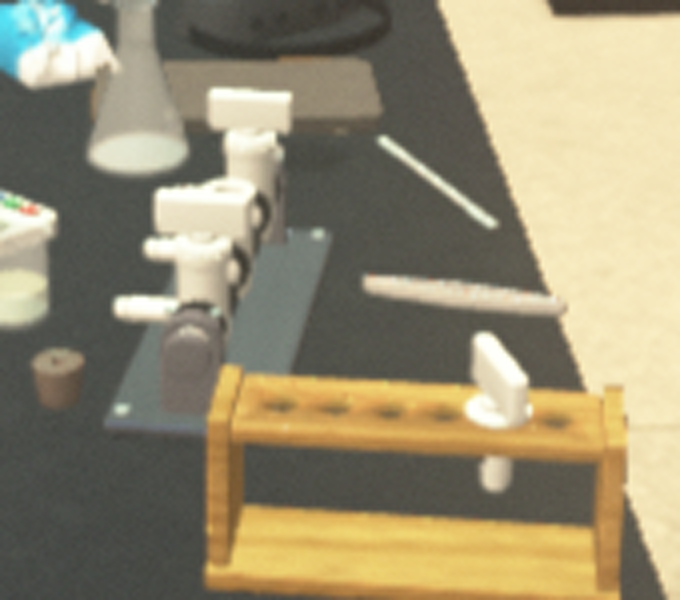

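```bash
python3 - <<'E'
from h import *
s=arm.get_state(); q=s['tool_rot']; M=R.from_quat([q[1],q[2],q[3],q[0]]).as_matrix(); print(M.round(3))
c=cam('top'); Z=lambda x,y:(140+x/3.6,195+y/3.6)
for n,uv,z in [('flange',Z(80,335),88),('hA',Z(25,345),114),('hB',Z(110,328),114),('bore',Z(511,155),90),('p1',Z(345,64),6),('p2',Z(715,147),6),('p3',Z(320,172),6),('p4',Z(692,255),6)]: print(n,onz(c,uv,z).round(1))
for uv in [(419,205),(473,205),(419,293),(473,293),(447,220)]: print(onz(c,uv,0).round())
E
```

```text
[[-0.93  -0.     0.368]
 [-0.368  0.001 -0.93 ]
 [-0.    -1.    -0.001]]
flange [448.5 394.3  88. ]
hA [443.7 419.3 114. ]
hB [455.1 369.  114. ]
bore [564.9 134.4  90. ]
p1 [624.1 250.1   6. ]
p2 [575.8   6.1   6. ]
p3 [552.8 264.4   6. ]
p4 [504.7  19.4   6. ]
[ 654. -183.    0.]
[ 657. -312.    0.]
[ 446. -188.    0.]
[ 449. -315.    0.]
[ 620. -251.    0.]
```

The empty barrel is the middle one, at about (565,134) with the manifold's yaw about -11°. The plug is at about (449,394) with its handle yaw about -77°. I'll swing over towards the plug.

```bash
cat > go.py <<'E'
# work out tool-axis shift to a world TCP target and tool-x yaw (deg): python3 go.py x y z yaw
import sys; from h import *
s=arm.get_state(); q=s['tool_rot']; M=R.from_quat([q[1],q[2],q[3],q[0]]).as_matrix()
x,y,z,yaw=map(float,sys.argv[1:5]); a=np.radians(yaw)
X=np.array([np.cos(a),np.sin(a),0]);Y=np.array([0,0,-1.]);T=np.array([X,Y,np.cross(X,Y)]).T
print('tcp',s['tcp_pos'].round(1),'yaw',np.degrees(np.arctan2(M[1,0],M[0,0])).round(2),'q',s['qpos'].round(2),'t',round(s['time_s'],2),'F',s['ft_force'].round(1),'op',round(s['opening'],1))
print('shift',(M.T@(np.array([x,y,z])-s['tcp_pos'])/1000).round(4),'turn',R.from_matrix(M.T@T).as_rotvec().round(4))
E
python3 -m inch '[[-0.281,-0.04,-0.413,0,-0.7,0,1],[-0.281,-0.04,-0.413,0,-0.7,0,1],[-0.281,-0.04,-0.413,0,-0.7,0,1],[-0.281,-0.04,-0.413,0,-0.7,0,1],[-0.281,-0.04,-0.413,0,-0.7,0,1],[-0.281,-0.04,-0.413,0,-0.7,0,1],[-0.281,-0.04,-0.413,0,-0.7,0,1],[-0.281,-0.04,-0.413,0,-0.7,0,1],[-0.281,-0.04,-0.413,0,-0.7,0,1],[-0.281,-0.04,-0.413,0,-0.7,0,1],[-0.281,-0.04,-0.413,0,-0.7,0,1],[-0.281,-0.04,-0.413,0,-0.7,0,1]]'
python3 go.py 449 394 240 -77.2
```

```text
time_s: 1.35
tcp_pos: [339.4, -92.7, 243.8]
tool_rot: [-0.364, 0.364, -0.606, 0.607]
ft_force: [0.8, -0.0, 0.8]
opening: 91.4
tcp [339.4 -92.7 243.8] yaw -118.09 q [-0.44  0.05  1.88 -0.    1.21  0.05] t 1.35 F [ 0.8 -0.   0.8] op 91.4
shift [-0.4809  0.0037 -0.1325] turn [-3.000e-04 -7.137e-01  2.000e-04]
```

```bash
python3 -m inch '[[-0.481,0.004,-0.1325,0,-0.714,0,1],[-0.481,0.004,-0.1325,0,-0.714,0,1],[-0.481,0.004,-0.1325,0,-0.714,0,1],[-0.481,0.004,-0.1325,0,-0.714,0,1],[-0.481,0.004,-0.1325,0,-0.714,0,1],[-0.481,0.004,-0.1325,0,-0.714,0,1],[-0.481,0.004,-0.1325,0,-0.714,0,1],[-0.481,0.004,-0.1325,0,-0.714,0,1],[-0.481,0.004,-0.1325,0,-0.714,0,1],[-0.481,0.004,-0.1325,0,-0.714,0,1],[-0.481,0.004,-0.1325,0,-0.714,0,1],[-0.481,0.004,-0.1325,0,-0.714,0,1]]'
python3 go.py 449 394 240 -77.2
python3 - <<'E'
from h import *
s=arm.get_state(); im=arm.capture('wrist'); cv2.imwrite('pics/w1.png',im[:,:,::-1])
np.save('s1.npy',np.r_[s['tcp_pos'],s['tool_rot']])
c=cam('wrist',s); print(proj(c,[449,394,114]),proj(c,[449,394,88]))
E
```

```text
time_s: 2.55
tcp_pos: [452.0, 392.3, 238.7]
tool_rot: [-0.551, 0.552, -0.442, 0.442]
ft_force: [0.7, -0.3, 0.3]
opening: 91.2
tcp [452.  392.3 238.7] yaw -77.42 q [ 0.62  0.43  1.36 -0.    1.35  0.4 ] t 2.55 F [ 0.7 -0.3  0.3] op 91.2
shift [-0.0023 -0.0013 -0.0026] turn [ 0.0009 -0.0038  0.0006]
[322.55076143 225.50391208] [322.80720698 218.52902294]
```

View pics/w1.png

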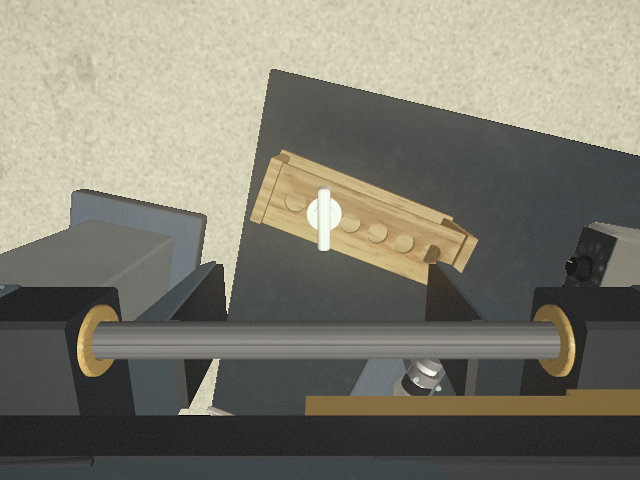

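The handle appears upright in the wrist image at column about 323, rows 187–250, with the flange around (324,214), so it's nearly aligned. I'll refine this with a mask.

```bash
python3 - <<'E'
from h import *
a=np.load('s1.npy'); s=dict(tcp_pos=a[:3],tool_rot=a[3:]); c=cam('wrist',s)
im=cv2.imread('pics/w1.png'); hsv=cv2.cvtColor(im,cv2.COLOR_BGR2HSV)
m=((hsv[...,1]<45)&(hsv[...,2]>190)).astype(np.uint8); m[:160]=0;m[270:]=0;m[:,:280]=0;m[:,370:]=0
for r in range(184,254,4):
    x=np.where(m[r])[0]; print(r,(x.min(),x.max()) if len(x) else None)
x=np.where(m)
# handle ends: rows top and bottom at top face z=114
for uv in[(323.5,188),(324,249.5)]: print(onz(c,uv,114).round(1))
E
```

```text
184 None
188 (np.int64(327), np.int64(329))
192 (np.int64(318), np.int64(329))
196 (np.int64(318), np.int64(329))
200 (np.int64(314), np.int64(334))
204 (np.int64(310), np.int64(338))
208 (np.int64(308), np.int64(340))
212 (np.int64(307), np.int64(341))
216 (np.int64(307), np.int64(341))
220 (np.int64(308), np.int64(339))
224 (np.int64(310), np.int64(337))
228 (np.int64(315), np.int64(332))
232 (np.int64(318), np.int64(329))
236 (np.int64(318), np.int64(329))
240 (np.int64(318), np.int64(329))
244 (np.int64(318), np.int64(329))
248 (np.int64(319), np.int64(329))
252 None
[443.4 422.8 114. ]
[454.4 375.2 114. ]
```

```bash
python3 - <<'E'
from h import *
a=np.load('s1.npy'); s=dict(tcp_pos=a[:3],tool_rot=a[3:]); c=cam('wrist',s)
print(onz(c,(324.2,214.3),88), onz(c,(323.8,219),114))
for z in(84,114):
  for d in(-25,25):
    a=np.radians(-77.4); print(z,d,proj(c,[448.5+d*np.cos(a),395+d*np.sin(a),z+(6 if z==84 else 0)]).round(1))
E
python3 go.py 448.5 396 180 -77.4
```

```text
[449.35583371 397.80244814  88.        ] [448.82415618 399.27986871 114.        ]
84 -25 [322.4 188. ]
84 25 [322.5 246.4]
114 -25 [322.1 192.2]
114 25 [322.3 254.8]
tcp [451.6 391.2 238.9] yaw -77.46 q [ 0.61  0.42  1.37 -0.    1.35  0.4 ] t 2.6 F [-0.1  0.2  0.5] op 91.0
shift [-0.0054  0.0589 -0.0019] turn [ 0.0011 -0.001   0.0009]
```

```bash
python3 -m inch '[[-0.006,0.03,-0.001,0.001,0,0.001,0.5],[-0.006,0.058,-0.001,0.001,0,0.001,0.5],[-0.006,0.058,-0.001,0.001,0,0.001,0.5],[-0.006,0.058,-0.001,0.001,0,0.001,0.5],[-0.006,0.058,-0.001,0.001,0,0.001,0.5]]'
python3 go.py 449.5 397 108 -77.4
python3 - <<'E'
from h import *
s=arm.get_state(); im=arm.capture('wrist'); cv2.imwrite('pics/w2.png',im[:,:,::-1])
c=cam('wrist',s); print(proj(c,[449.5,397,114]),onz(c,(324,260),114))
np.save('s2.npy',np.r_[s['tcp_pos'],s['tool_rot']])
E
```

```text
time_s: 3.1
tcp_pos: [449.5, 397.8, 183.4]
tool_rot: [0.553, -0.55, 0.442, -0.443]
ft_force: [-0.2, -0.6, -0.0]
opening: 54.1
tcp [449.5 397.8 183.4] yaw -77.46 q [0.62 0.48 1.44 0.   1.22 0.41] t 3.1 F [-0.2 -0.6 -0. ] op 54.1
shift [ 0.0009  0.0754 -0.0004] turn [-0.003  -0.001  -0.0018]
[325.15795492 249.619722  ] [450.30102485 389.91448432 114.        ]
```

View pics/w2.png

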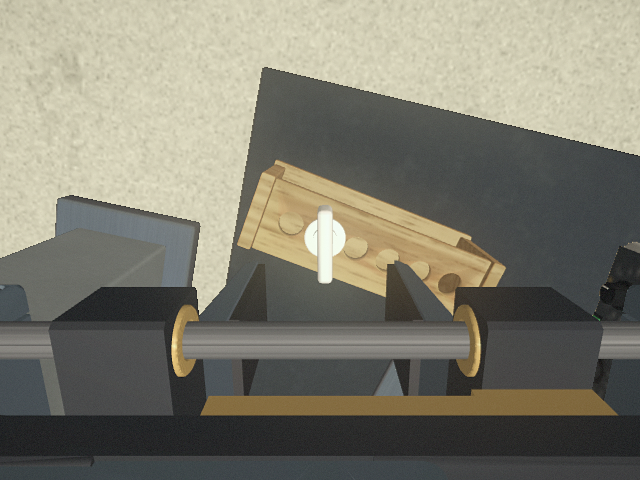

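```bash
python3 - <<'E'
from h import *
a=np.load('s2.npy'); s=dict(tcp_pos=a[:3],tool_rot=a[3:]); c=cam('wrist',s)
im=cv2.imread('pics/w2.png'); hsv=cv2.cvtColor(im,cv2.COLOR_BGR2HSV)
m=((hsv[...,1]<45)&(hsv[...,2]>190)).astype(np.uint8); m[:180]=0;m[300:]=0;m[:,:295]=0;m[:,355:]=0
for r in list(range(202,290,3)):
    x=np.where(m[r])[0]; print(r,(x.min(),x.max()) if len(x) else None,end=' ')
zoom(im[:,:,::-1],280,180,90,120,5,'pics/w2z.png')
print()
w,t,sd=c,cam('top'),cam('side')
print(tri(t,(162.2,288.1),sd,(394.3,302.5)),tri(w,(324.5,240),sd,(394.3,302.5)))
print('flange w',onz(w,(324.5,240),88))
E
```

```text
202 None 205 None 208 (np.int64(329), np.int64(331)) 211 (np.int64(320), np.int64(331)) 214 (np.int64(318), np.int64(332)) 217 (np.int64(318), np.int64(332)) 220 (np.int64(315), np.int64(335)) 223 (np.int64(311), np.int64(339)) 226 (np.int64(308), np.int64(341)) 229 (np.int64(306), np.int64(343)) 232 (np.int64(305), np.int64(344)) 235 (np.int64(304), np.int64(345)) 238 (np.int64(304), np.int64(345)) 241 (np.int64(305), np.int64(344)) 244 (np.int64(306), np.int64(344)) 247 (np.int64(307), np.int64(342)) 250 (np.int64(309), np.int64(340)) 253 (np.int64(312), np.int64(337)) 256 (np.int64(318), np.int64(332)) 259 (np.int64(318), np.int64(331)) 262 (np.int64(318), np.int64(331)) 265 (np.int64(318), np.int64(331)) 268 (np.int64(318), np.int64(331)) 271 (np.int64(318), np.int64(331)) 274 (np.int64(318), np.int64(331)) 277 (np.int64(318), np.int64(331)) 280 (np.int64(319), np.int64(331)) 283 None 286 None 289 None 
(array([447.34366784, 396.06960561,  82.35574363]), np.float64(1.207491220169612)) (array([448.08978709, 395.32041162,  82.32301193]), np.float64(2.9356719972534))
flange w [449.19125297 396.44144615  88.        ]
```

View pics/w2z.png

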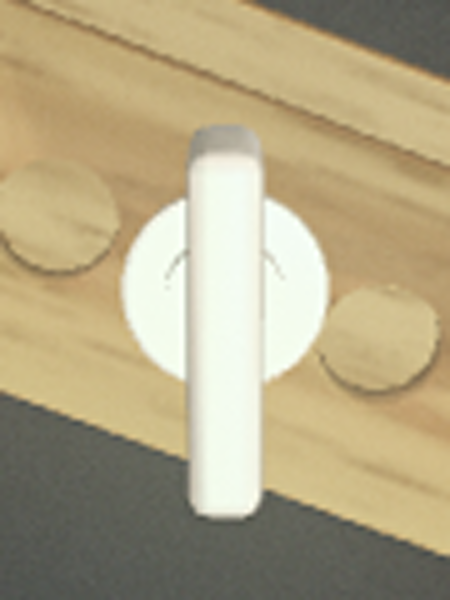

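The top face of the handle spans rows 211–283, which puts the plug at about (449.3,397). The estimates from all three cameras agree within about 2 mm. I'll descend and grip.

```bash
python3 -m inch '[[0.001,0.03,0,-0.003,0,-0.002,0.5],[0.001,0.06,0,-0.003,0,-0.002,0.5],[0.001,0.075,0,-0.003,0,-0.002,0.5],[0.001,0.075,0,-0.003,0,-0.002,0.5],[0.001,0.075,0,-0.003,0,-0.002,0.5]]'
python3 go.py 449.5 397 108 -77.4
```

```text
time_s: 3.65
tcp_pos: [449.3, 397.6, 107.9]
tool_rot: [-0.552, 0.552, -0.442, 0.442]
ft_force: [-0.0, -0.0, -0.1]
opening: 45.4
tcp [449.3 397.6 107.9] yaw -77.4 q [ 0.63  0.56  1.52 -0.    1.06  0.41] t 3.65 F [-0.  -0.  -0.1] op 45.4
shift [ 0.0007 -0.0001  0.0001] turn [0.0008 0.     0.0005]
```

```bash
python3 -m inch '[[0,0,0,0,0,0,0.05],[0,0,0,0,0,0,0.05],[0,0,0,0,0,0,0.05],[0,0,0,0,0,0,0],[0,0,0,0,0,0,0],[0,0,0,0,0,0,0],[0,0,0,0,0,0,0]]' 60
python3 go.py 449.5 397 108 -77.4
```

```text
time_s: 4.35
tcp_pos: [448.7, 397.3, 106.7]
tool_rot: [-0.551, 0.553, -0.442, 0.442]
ft_force: [-1.1, 0.4, 0.4]
opening: 0.2
tcp [448.7 397.3 106.7] yaw -77.4 q [ 0.63  0.57  1.52 -0.    1.06  0.41] t 4.35 F [-1.1  0.4  0.4] op 0.2
shift [ 0.0005 -0.0013  0.0007] turn [0.0021 0.     0.001 ]
```

The jaws closed to 0.2 mm, so the grip missed. I'll look before doing anything else.

```bash
python3 - <<'E'
from h import *
for n in('wrist','side','top'):
    im=arm.capture(n)
    if n=='wrist': cv2.imwrite('pics/w3.png',im[:,:,::-1])
    elif n=='side': zoom(im,300,180,160,180,4,'pics/s3.png')
    else: zoom(im,120,200,180,130,4,'pics/t3.png')
E
```

```text
(no output)
```

View pics/w3.png

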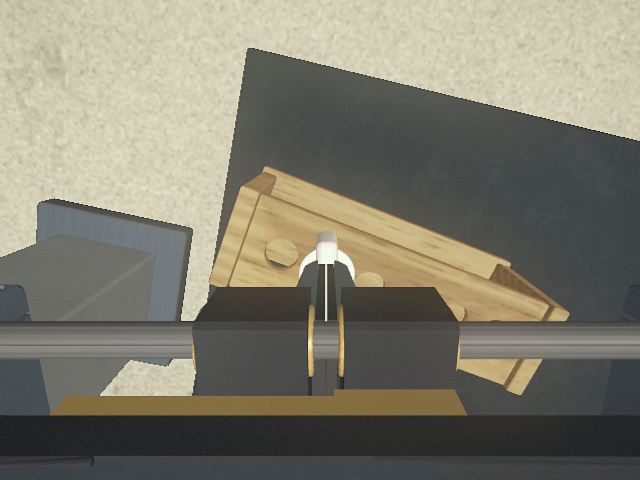

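View pics/s3.png

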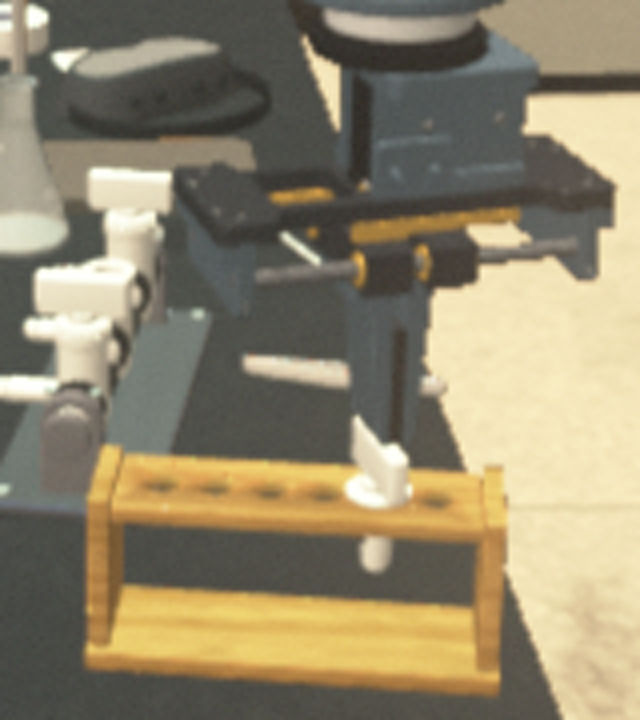

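View pics/t3.png

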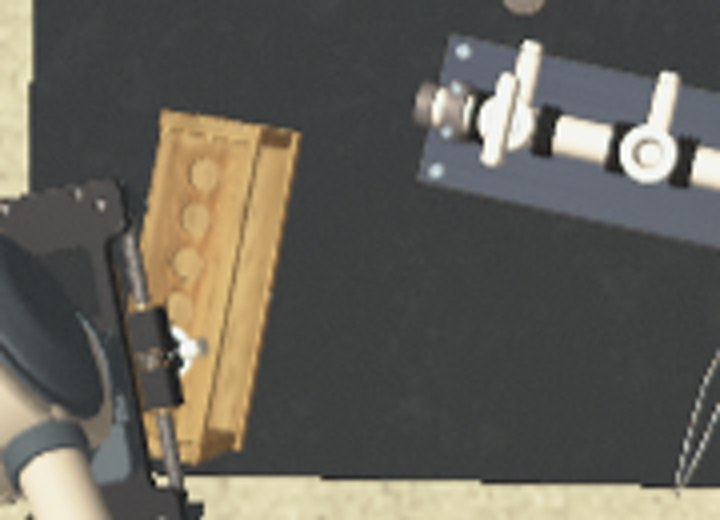

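```bash
python3 - <<'E'
from h import *
im=cv2.imread('pics/w3.png')[:,:,::-1]; zoom(im,270,210,110,90,7,'pics/w3z.png')
s=arm.get_state(); c=cam('wrist',s); print(s['opening'],s['ft_force'])
for p in [[448.7,397.3,106.7],[448.7,397.3,90],[449.3,397,114]]: print(proj(c,p))
E
```

```text
0.7570109221760016 [-0.29913566  0.24252625  0.04492562]
[325.7691781  288.51802228]
[325.82844085 276.49461727]
[326.85285126 295.26570782]
```

View pics/w3z.png

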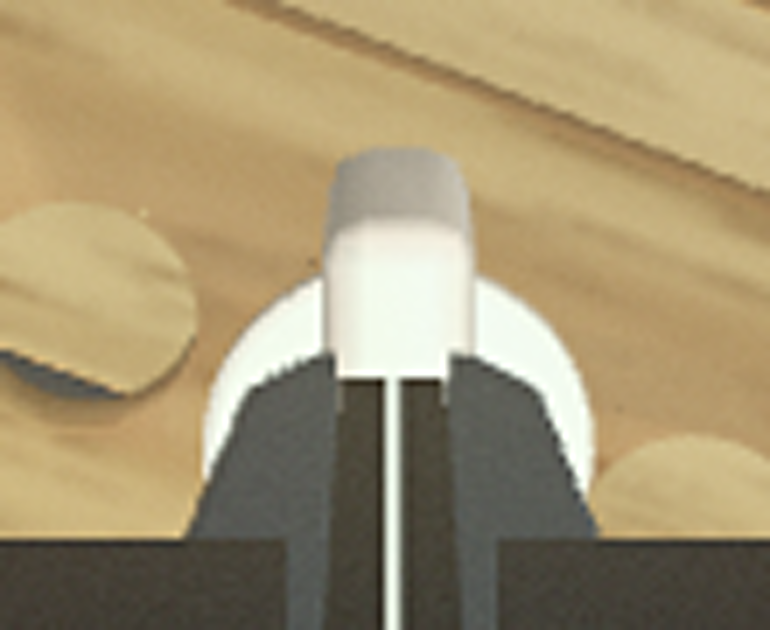

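```bash
python3 - <<'E'
from h import *
im=arm.capture('side'); zoom(im,365,235,60,95,8,'pics/s4.png')
s=arm.get_state(); c=cam('side'); p=s['tcp_pos']
print(s['tcp_pos'],'tip',proj(c,p-[0,0,17]),'tcp',proj(c,p),'cam',ray(c,(0,0))[0], s['opening'])
for z in(84,88,90,114):print(z,proj(c,[449.3,397,z]))
E
```

```text
[448.67809899 397.32080917 106.67149215] tip [393.49242815 299.29404635] tcp [393.85627255 290.95047034] cam [ 594.07021166 1305.95307276  567.61340981] 0.5582623120678849
84 [393.00861181 301.97804266]
88 [393.09293922 300.03228785]
90 [393.1351931 299.0573299]
114 [393.64697896 287.24847969]
```

View pics/s4.png

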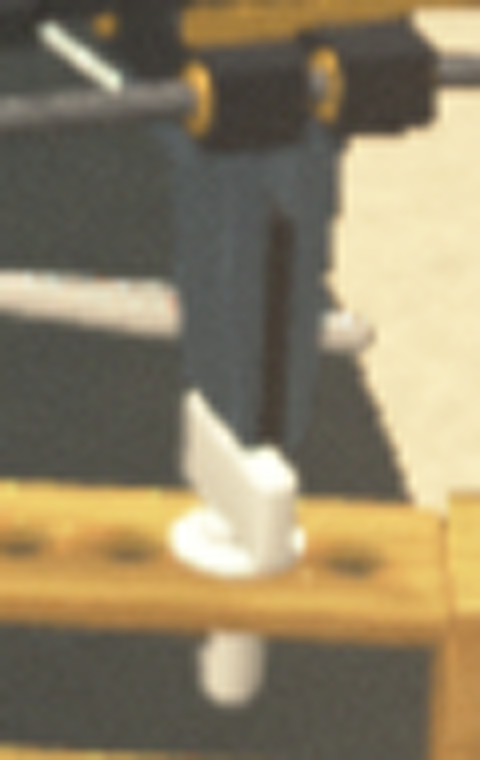

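```bash
python3 - <<'E'
from h import *
c=arm.get_calibration('wrist'); H=np.linalg.inv(c['hand_eye'])
def pt(p):
    v=H@np.r_[p,1]; return (v[0]/v[2]*c['fx']+c['cx'],v[1]/v[2]*c['fy']+c['cy'])
for y in(-20,-10,0,10,17,24): print(y,[np.round(pt([x,y,5]),1) for x in(-16,0,16)])
E
```

```text
-20 [array([337.5, 271. ]), array([337.2, 305.7]), array([336.9, 338.7])]
-10 [array([336.8, 263.6]), array([336.6, 296.6]), array([336.3, 328.2])]
0 [array([336.3, 256.9]), array([336. , 288.4]), array([335.8, 318.7])]
10 [array([335.8, 250.9]), array([335.5, 281. ]), array([335.3, 310. ])]
17 [array([335.4, 247. ]), array([335.2, 276.2]), array([335. , 304.4])]
24 [array([335.1, 243.3]), array([334.9, 271.8]), array([334.7, 299.2])]
```

The three measurements agree on one point: the tip row in the wrist image, the pixel gap at 91 mm opening, and the side view. All put the visible fingertips about 8–10 mm *behind* the reported TCP, not 17 mm ahead of it. The jaws therefore closed just above the handle, and the plug hasn't moved. I'll reopen, go about 21 mm lower in steps while watching the force, and grip again.

```bash
python3 -m inch '[[0,-0.004,0,0,0,0,0.4],[0,-0.004,0,0,0,0,0.4],[0,-0.004,0,0,0,0,0.4],[0,-0.004,0,0,0,0,0.4],[0,-0.004,0,0,0,0,0.4],[0,-0.004,0,0,0,0,0.4]]' 20
python3 -m inch '[[0,0.01,0,0,0,0,0.4],[0,0.015,0,0,0,0,0.4],[0,0.018,0,0,0,0,0.4],[0,0.018,0,0,0,0,0.4]]'
python3 - <<'E'
from h import *
s=arm.get_state();im=arm.capture('wrist'); cv2.imwrite('pics/w5.png',im[:,:,::-1])
im=arm.capture('side'); zoom(im,345,225,100,110,6,'pics/s5.png')
print(s['tcp_pos'],s['ft_force'])
E
```

```text
time_s: 5.15
tcp_pos: [448.7, 397.3, 110.7]
tool_rot: [-0.551, 0.553, -0.442, 0.442]
ft_force: [0.4, 0.2, -0.5]
opening: 36.7
time_s: 5.55
tcp_pos: [448.3, 397.1, 92.0]
tool_rot: [-0.551, 0.553, -0.442, 0.442]
ft_force: [0.2, 0.1, -0.3]
opening: 36.2
[448.31623495 397.06837554  91.95767222] [ 0.23764825  0.08793965 -0.27646779]
```

View pics/w5.png

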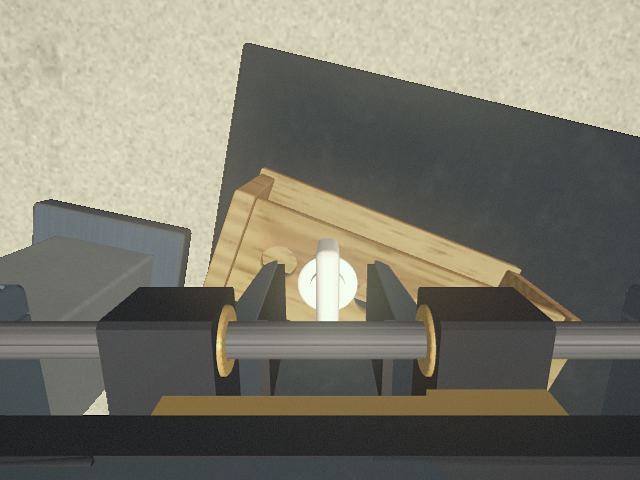

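View pics/s5.png

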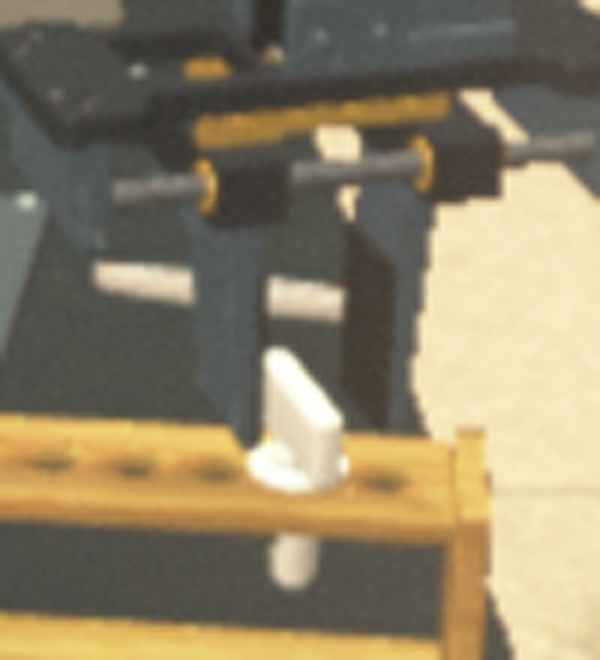

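The fingers now straddle the handle in both views, with the left tip around row 448 of the side crop, near the handle's base. I'll go 5 mm lower and grip.

```bash
python3 -m inch '[[0,0.005,0.0005,0,0,0,0.4],[0,0.005,0.0005,0,0,0,0.2],[0,0.005,0.0005,0,0,0,0.0],[0,0.005,0.0005,0,0,0,0.0],[0,0.005,0.0005,0,0,0,0],[0,0.005,0.0005,0,0,0,0],[0,0.005,0.0005,0,0,0,0]]' 60
python3 go.py 449.5 397 108 -77.4
```

```text
time_s: 6.35
tcp_pos: [449.2, 397.5, 87.8]
tool_rot: [-0.551, 0.553, -0.442, 0.442]
ft_force: [0.8, -0.1, 0.2]
opening: 9.9
tcp [449.2 397.5  87.8] yaw -77.4 q [ 0.62  0.59  1.53 -0.    1.02  0.4 ] t 6.35 F [ 0.8 -0.1  0.2] op 9.9
shift [ 0.0005 -0.0202  0.0002] turn [0.0019 0.0001 0.0009]
```

Gripped: the opening is 9.9 mm. Lifting.

```bash
python3 -m inch '[[0,-0.01,0,0,0,0,0],[0,-0.03,0,0,0,0,0],[0,-0.06,0,0,0,0,0],[0,-0.1,0,0,0,0,0],[0,-0.1,0,0,0,0,0],[0,-0.1,0,0,0,0,0]]'
python3 go.py 565 134.5 188 -11.15
python3 - <<'E'
from h import *
im=arm.capture('wrist'); cv2.imwrite('pics/w6.png',im[:,:,::-1])
im=arm.capture('side'); zoom(im,300,160,200,190,4,'pics/s6.png')
E
```

```text
time_s: 6.95
tcp_pos: [449.7, 397.8, 189.0]
tool_rot: [0.552, -0.552, 0.442, -0.442]
ft_force: [-0.2, 0.0, -1.4]
opening: 9.5
tcp [449.7 397.8 189. ] yaw -77.39 q [ 0.62  0.47  1.43 -0.    1.24  0.4 ] t 6.95 F [-0.2  0.  -1.4] op 9.5
shift [0.2822 0.001  0.0551] turn [-0.0000e+00 -1.1562e+00  1.0000e-04]
```

View pics/w6.png

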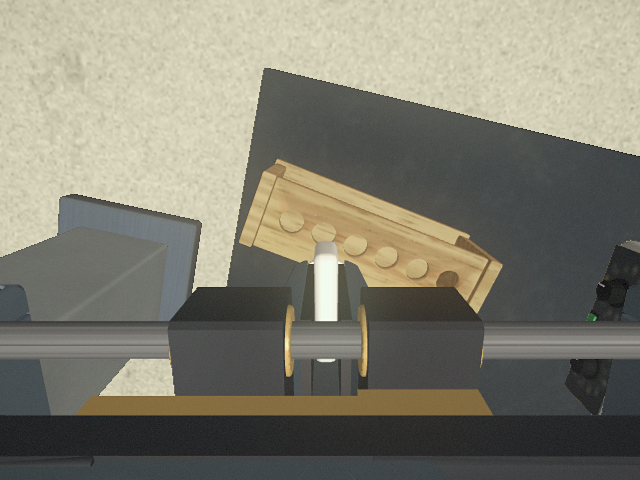

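View pics/s6.png

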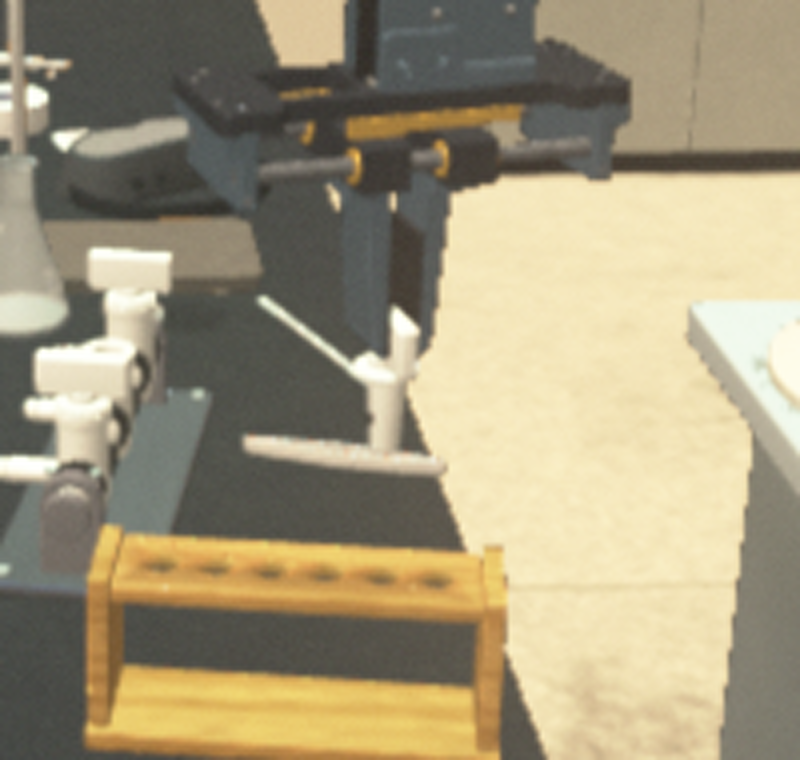

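The plug is lifted, hanging upright in the jaws, and the rack hasn't moved. I'll work out the plug's offset in the hand.

```bash
python3 - <<'E'
from h import *
c=arm.get_calibration('wrist'); H=np.linalg.inv(c['hand_eye'])
def pt(p):
    v=H@np.r_[p,1]; return (v[0]/v[2]*c['fx']+c['cx'],v[1]/v[2]*c['fy']+c['cy'])
for x in(-28,-25,-22,22,25,28): print(x,np.round(pt([x,-26.2,0]),1))
im=cv2.imread('pics/w6.png'); zoom(im[:,:,::-1],280,230,90,140,5,'pics/w6z.png')
E
```

```text
-28 [325.8 248. ]
-25 [325.8 255.1]
-22 [325.7 262.2]
22 [325.7 358.2]
25 [325.7 364.3]
28 [325.7 370.4]
```

View pics/w6z.png

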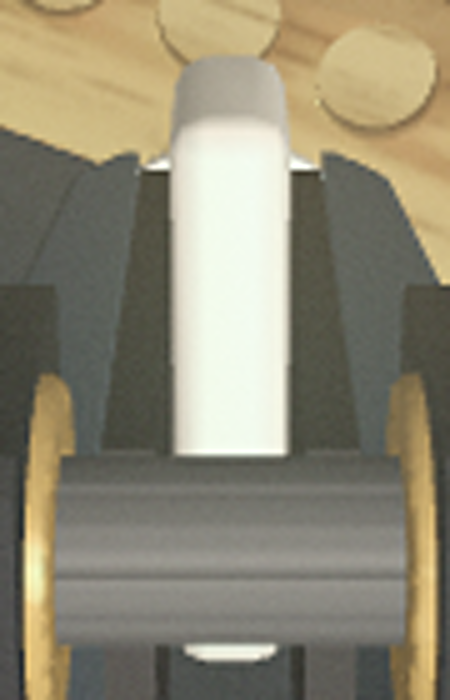

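```bash
python3 -m inch '[[0.282,0,0.055,0,-1.156,0,0],[0.282,0,0.055,0,-1.156,0,0],[0.282,0,0.055,0,-1.156,0,0],[0.282,0,0.055,0,-1.156,0,0],[0.282,0,0.055,0,-1.156,0,0],[0.282,0,0.055,0,-1.156,0,0],[0.282,0,0.055,0,-1.156,0,0],[0.282,0,0.055,0,-1.156,0,0],[0.282,0,0.055,0,-1.156,0,0],[0.282,0,0.055,0,-1.156,0,0],[0.282,0,0.055,0,-1.156,0,0]]'
python3 go.py 565 134.5 189 -11.15
python3 - <<'E'
from h import *
s=arm.get_state();im=arm.capture('wrist'); cv2.imwrite('pics/w7.png',im[:,:,::-1])
np.save('s7.npy',np.r_[s['tcp_pos'],s['tool_rot']])
c=cam('wrist',s); print(proj(c,[565,134.5,90]),proj(c,[565,134.5,114]))
E
```

```text
time_s: 8.15
tcp_pos: [564.1, 134.4, 187.1]
tool_rot: [-0.703, 0.704, -0.071, 0.068]
ft_force: [0.2, -0.3, -0.5]
opening: 9.6
tcp [564.1 134.4 187.1] yaw -11.27 q [ 0.13  0.45  1.48 -0.    1.22 -1.24] t 8.15 F [ 0.2 -0.3 -0.5] op 9.6
shift [ 0.0009 -0.0019  0.0003] turn [ 0.0022 -0.0021 -0.0028]
[325.47467404 238.61770466] [325.38075262 247.86296598]
```

View pics/w7.png

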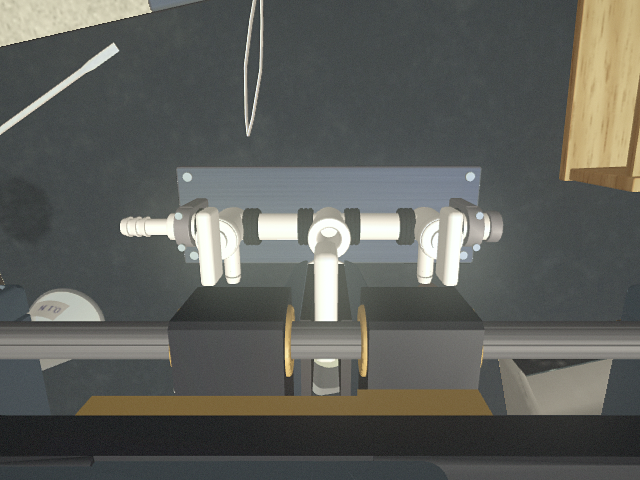

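```bash
python3 - <<'E'
from h import *
im=cv2.imread('pics/w7.png'); zoom(im[:,:,::-1],280,195,100,75,8,'pics/w7z.png')
zoom(im[:,:,::-1],160,155,350,145,2.2,'pics/w7y.png')
E
```

```text
(no output)
```

View pics/w7z.png

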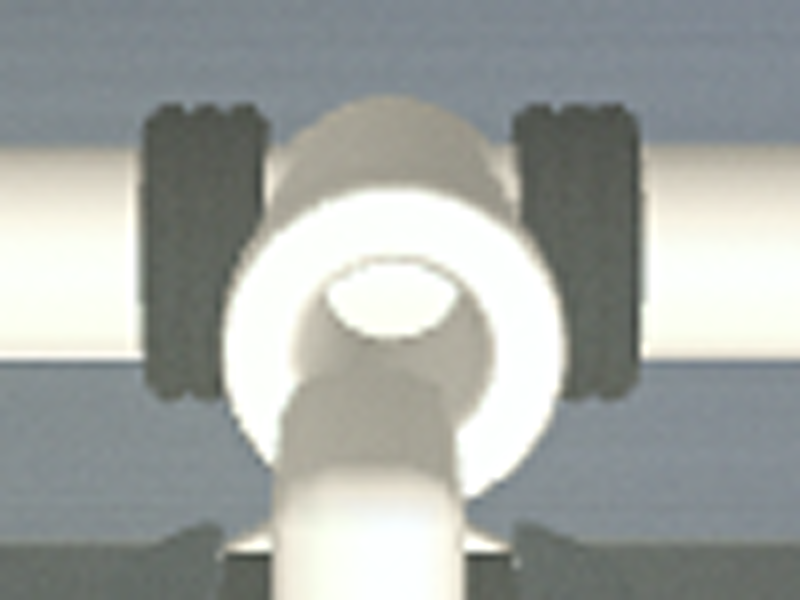

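View pics/w7y.png

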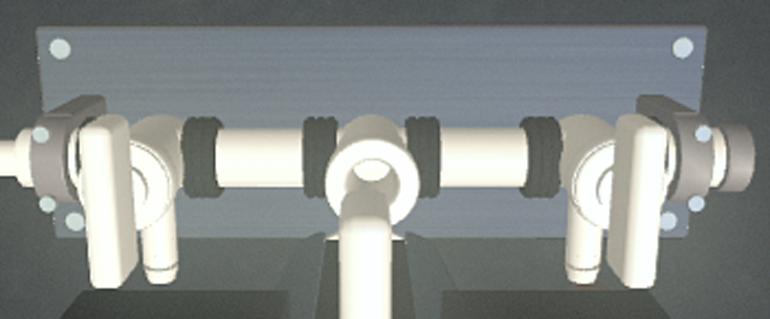

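The rim ellipse is centred at about (329.4,238.6), while the top-view estimate predicts (325.5,238.6). The neighbouring handles and the plate bolts show the same shift, so I trust the wrist: the seat is about (565.5,137). I'll move to just above the rim.

```bash
python3 go.py 566.3 136.9 139 -11.15
```

```text
tcp [564.2 134.5 187.3] yaw -11.26 q [ 0.13  0.45  1.48 -0.    1.22 -1.24] t 8.2 F [-0.1 -0.2 -1.6] op 9.4
shift [0.0017 0.0483 0.0029] turn [ 0.0021 -0.0019 -0.0024]
```

```bash
python3 -m inch '[[0.0017,0.01,0.0029,0.002,-0.002,-0.002,0],[0.0017,0.03,0.0029,0.002,-0.002,-0.002,0],[0.0017,0.048,0.0029,0.002,-0.002,-0.002,0],[0.0017,0.048,0.0029,0.002,-0.002,-0.002,0],[0.0017,0.048,0.0029,0.002,-0.002,-0.002,0]]'
python3 go.py 566.3 136.9 139 -11.15
python3 - <<'E'
from h import *
s=arm.get_state();im=arm.capture('wrist'); cv2.imwrite('pics/w8.png',im[:,:,::-1]); zoom(im,280,205,100,75,8,'pics/w8z.png')
im=arm.capture('side'); zoom(im,290,205,80,100,6,'pics/s8.png')
im=arm.capture('top'); zoom(im,210,180,160,120,5,'pics/t8.png')
E
```

```text
time_s: 8.7
tcp_pos: [566.6, 137.0, 139.7]
tool_rot: [0.704, -0.704, 0.068, -0.068]
ft_force: [-0.1, 0.5, 0.1]
opening: 9.3
tcp [566.6 137.  139.7] yaw -11.06 q [ 0.13  0.5   1.53  0.    1.11 -1.24] t 8.7 F [-0.1  0.5  0.1] op 9.3
shift [-0.0002  0.0007 -0.0001] turn [-0.0001  0.0016 -0.0001]
```

View pics/w8z.png

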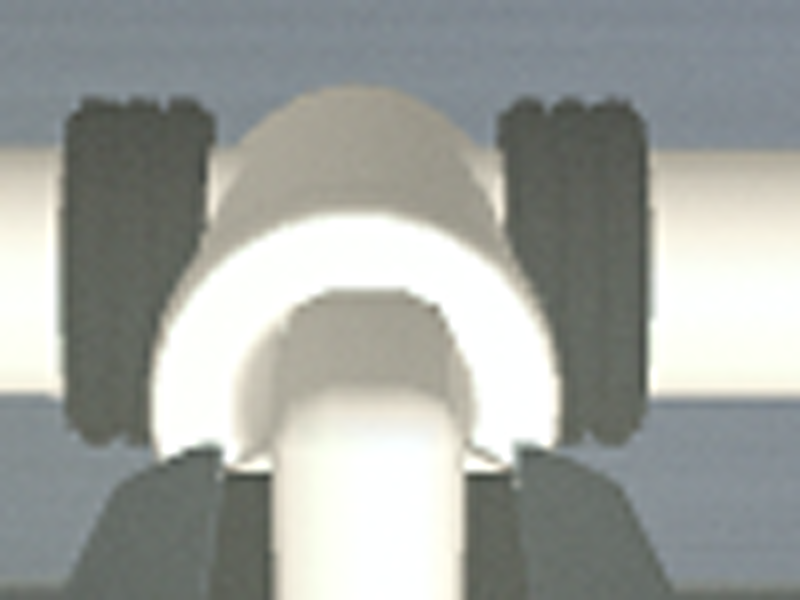

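View pics/s8.png

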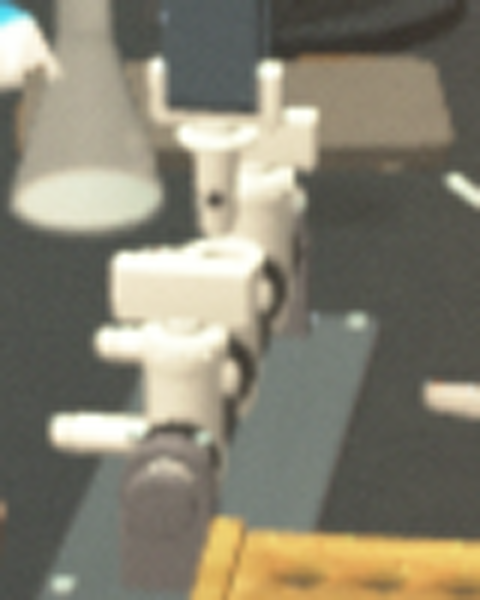

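View pics/t8.png

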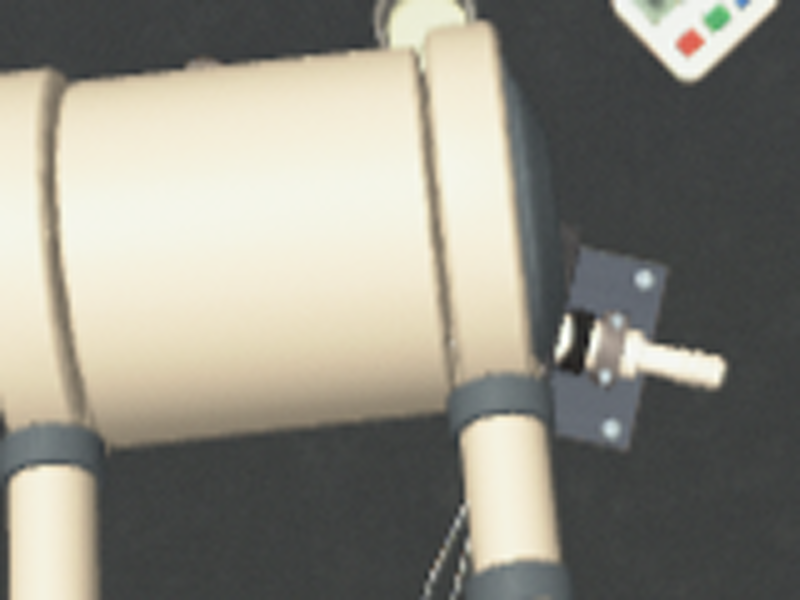

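```bash
python3 - <<'E'
from h import *
s=arm.get_state(); c=cam('wrist',s); q=s['tool_rot']; M=R.from_quat([q[1],q[2],q[3],q[0]]).as_matrix()
f=lambda u,v:(M.T@(onz(c,(280+u/8,205+v/8),90)-s['tcp_pos'])).round(2)
print(s['tcp_pos'],'top edge',f(355,212),'bore top?',f(355,288),'L',f(150,400),'R',f(560,400))
a=np.load('s7.npy'); s=dict(tcp_pos=a[:3],tool_rot=a[3:]); c=cam('wrist',s);q=s['tool_rot']; M=R.from_quat([q[1],q[2],q[3],q[0]]).as_matrix()
f=lambda u,v:onz(c,(280+u/8,195+v/8),90).round(2)
print('w7 world: top edge',f(395,186),'L',f(223,345),'R',f(567,345), 'bore top',f(395,255))
E
```

```text
[567.20739324 136.97455999 140.70670768] top edge [-15.56  50.68  -0.12] bore top? [-9.7  50.69 -0.12] L [ -0.91  50.69 -15.62] R [-0.92 50.72 15.38]
w7 world: top edge [550.93 140.12  90.  ] L [562.2 122.2  90. ] R [568.19 152.44  90.  ] bore top [557.07 138.91  90.  ]
```

In the tool frame the rim centre is at about (-0.1, -0.1…-0.8) and the plug at about (-0.8,+0.2). I'll correct by +0.5/-0.6 mm and lower the plug until the tip is in.

```bash
python3 -m inch '[[0.0005,0.004,-0.0006,0,0,0,0],[0.0005,0.012,-0.0006,0,0,0,0],[0.0005,0.018,-0.0006,0,0,0,0],[0.0005,0.018,-0.0006,0,0,0,0]]'
python3 go.py 566.6 136.4 104 -11.15
python3 -m inch '[[0,0.004,0,0,0,0,0],[0,0.008,0,0,0,0,0],[0,0.011,0,0,0,0,0],[0,0.011,0,0,0,0,0],[0,0.011,0,0,0,0,0]]'
python3 go.py 566.6 136.4 104 -11.15
```

```text
time_s: 9.25
tcp_pos: [566.4, 136.0, 120.7]
tool_rot: [-0.704, 0.704, -0.068, 0.068]
ft_force: [-0.0, 0.2, 0.6]
opening: 9.2
tcp [566.4 136.  120.7] yaw -11.05 q [ 0.13  0.53  1.55  0.    1.07 -1.24] t 9.25 F [-0.   0.2  0.6] op 9.2
shift [0.0001 0.0167 0.0004] turn [ 0.0003  0.0018 -0.0011]
time_s: 9.75
tcp_pos: [566.5, 136.1, 110.6]
tool_rot: [0.704, -0.704, 0.068, -0.068]
ft_force: [-5.3, -0.1, -1.3]
opening: 9.5
tcp [566.5 136.1 110.6] yaw -11.04 q [ 0.13  0.54  1.56  0.    1.04 -1.24] t 9.75 F [-5.3 -0.1 -1.3] op 9.5
shift [0.0001 0.0066 0.0003] turn [ 0.      0.0019 -0.0007]
```

A side force of -5.3 N shows the plug is slightly too far in +x. I'll ease it back.

```bash
python3 -m inch '[[-0.0005,0,0,0,0,0,0],[-0.0005,0,0,0,0,0,0]]'
python3 go.py 566.6 136.4 104 -11.15
python3 -m inch '[[-0.0005,0.001,0,0,0,0,0],[-0.0005,0.002,0,0,0,0,0]]'
python3 go.py 566.6 136.4 104 -11.15
```

```text
time_s: 9.95
tcp_pos: [566.4, 136.2, 110.8]
tool_rot: [0.704, -0.704, 0.068, -0.068]
ft_force: [-3.8, 0.7, -2.3]
opening: 9.7
tcp [566.4 136.2 110.8] yaw -11.05 q [ 0.13  0.54  1.56  0.    1.04 -1.24] t 9.95 F [-3.8  0.7 -2.3] op 9.7
shift [0.0002 0.0068 0.0003] turn [-0.0001  0.0018  0.0003]
time_s: 10.15
tcp_pos: [566.3, 136.3, 109.1]
tool_rot: [0.704, -0.704, 0.068, -0.068]
ft_force: [-4.4, -0.1, 3.1]
opening: 10.0
tcp [566.3 136.3 109.1] yaw -11.05 q [ 0.13  0.54  1.56  0.    1.04 -1.24] t 10.15 F [-4.4 -0.1  3.1] op 10.0
shift [0.0003 0.0051 0.0001] turn [-0.0004  0.0018  0.0012]
```

```bash
python3 -m inch '[[-0.0006,-0.001,0,0,0,0,0],[-0.0012,-0.001,0,0,0,0,0],[-0.0012,-0.001,0,0,0,0,0]]'
python3 - <<'E'
from h import *
s=arm.get_state(); print(s['ft_force'].round(1),s['torque'].round(2),s['tcp_pos'].round(1))
E
python3 -m inch '[[0,0.001,0,0,0,0,0],[0,0.002,0,0,0,0,0],[0,0.002,0,0,0,0,0]]'
python3 - <<'E'
from h import *
s=arm.get_state(); print(s['ft_force'].round(1),s['torque'].round(2),s['tcp_pos'].round(1))
E
```

```text
time_s: 10.45
tcp_pos: [565.4, 136.6, 110.1]
tool_rot: [0.704, -0.704, 0.067, -0.069]
ft_force: [0.4, -0.1, -0.6]
opening: 9.6
[ 0.4 -0.1 -0.6] [ 0.03 -0.13  0.01] [565.4 136.6 110.1]
time_s: 10.75
tcp_pos: [565.1, 136.5, 107.8]
tool_rot: [0.704, -0.704, 0.068, -0.068]
ft_force: [0.8, -0.4, 0.3]
opening: 9.7
[ 0.8 -0.4  0.3] [-0.07 -0.3   0.03] [565.1 136.5 107.8]
```

Free now. I'll continue down to contact and begin turning.

```bash
cat > f.py <<'E'
from h import *
s=arm.get_state(); q=s['tool_rot']; M=R.from_quat([q[1],q[2],q[3],q[0]]).as_matrix()
print('F',s['ft_force'].round(1),'T',s['torque'].round(2),'tcp',s['tcp_pos'].round(1),'yaw',np.degrees(np.arctan2(M[1,0],M[0,0])).round(1),'tilt',(M[:2,1]*1000).round(),'op',round(s['opening'],1),'q6',s['qpos'][5].round(2),'t',round(s['time_s'],2))
E
python3 -m inch '[[0,0.001,0,0,0,0,0],[0,0.002,0,0,0,0,0],[0,0.003,0,0,0,0,0],[0,0.003,0,0,0,0,0]]' >/dev/null; python3 f.py
python3 -m inch '[[0,0.001,0,0,0,0,0],[0,0.002,0,0,0,0,0],[0,0.002,0,0,0,0,0]]'>/dev/null; python3 f.py
```

```text
F [ 0.6 -1.5 -0. ] T [-0.24 -0.59 -0.04] tcp [565.1 136.5 104.9] yaw -11.0 tilt [1. 0.] op 9.9 q6 -1.24 t 11.15
F [ 2.9 -2.2  3.4] T [-0.51 -0.81 -0.01] tcp [565.2 136.5 102.9] yaw -11.0 tilt [1. 0.] op 9.9 q6 -1.24 t 11.45
```

```bash
python3 -m inch '[[0,0.0005,0,0,0.14,0,0],[0,0.001,0,0,0.28,0,0],[0,0.0015,0,0,0.42,0,0],[0,0.002,0,0,0.56,0,0],[0,0.002,0,0,0.70,0,0],[0,0.002,0,0,0.84,0,0]]'>/dev/null; python3 f.py
```

```text
F [ 3.9 -5.3 -0. ] T [-1.03 -0.97  0.05] tcp [565.2 136.2 100.9] yaw -59.5 tilt [ 1. -0.] op 9.5 q6 -0.4 t 12.05
```

```bash
python3 -m inch '[[0.0005,0.001,0,0,0,0,0],[0.001,0.002,0,0,0,0,0],[0.001,0.002,0,0,0,0,0]]'>/dev/null; python3 f.py
python3 -m inch '[[0,0.0005,0.0001,0,-0.14,0,0],[0,0.001,0.0003,0,-0.28,0,0],[-0.0001,0.001,0.0004,0,-0.42,0,0],[-0.0002,0.001,0.0005,0,-0.56,0,0],[-0.0002,0.001,0.0006,0,-0.70,0,0],[-0.0003,0.001,0.0007,0,-0.84,0,0]]'>/dev/null; python3 f.py
```

```text
F [1.  0.4 7.3] T [ 0.07 -0.3   0.02] tcp [565.4 136.   99. ] yaw -59.0 tilt [1. 1.] op 9.5 q6 -0.41 t 12.35
F [ 0.4 -2.6  2.6] T [-0.47 -0.19 -0.11] tcp [565.5 136.3  97.8] yaw -10.5 tilt [-0.  0.] op 9.4 q6 -1.25 t 12.95
```

```bash
python3 -m inch '[[0,0.001,-0.0005,0,0,0,0],[0,0.0015,-0.0005,0,0.0,0,0]]'>/dev/null; python3 f.py
python3 -m inch '[[0,0.0003,-0.0001,0,0.14,0,0],[0,0.0006,-0.0003,0,0.28,0,0],[-0.0001,0.0009,-0.0004,0,0.42,0,0],[-0.0002,0.0012,-0.0005,0,0.56,0,0],[-0.0002,0.0015,-0.0006,0,0.70,0,0],[-0.0003,0.0015,-0.0007,0,0.84,0,0]]'>/dev/null; python3 f.py
```

```text
F [-0.8  0.8 10.4] T [0.25 0.11 0.07] tcp [565.5 136.1  96.5] yaw -11.1 tilt [0. 1.] op 9.4 q6 -1.25 t 13.15
F [0.4 3.3 8.1] T [ 0.74 -0.11  0.19] tcp [565.4 135.9  95.2] yaw -59.5 tilt [1. 1.] op 9.5 q6 -0.4 t 13.75
```

```bash
python3 -m inch '[[0,0.0008,0.0003,0,-0.06,0,0],[0,0.001,0.0005,0,-0.20,0,0],[-0.0001,0.0012,0.0007,0,-0.34,0,0],[-0.0001,0.0014,0.0008,0,-0.48,0,0],[-0.0002,0.0016,0.001,0,-0.62,0,0],[-0.0003,0.0016,0.001,0,-0.76,0,0],[-0.0003,0.0016,0.001,0,-0.84,0,0]]'>/dev/null; python3 f.py
python3 - <<'E'
from h import *
im=arm.capture('wrist'); zoom(im,270,220,110,150,5,'pics/w9z.png')
im=arm.capture('side'); zoom(im,290,205,80,80,8,'pics/s9.png')
E
python3 f.py
```

```text
F [-1.8 -0.3 11.9] T [ 0.06  0.43 -0.2 ] tcp [565.6 136.2  93.6] yaw -10.8 tilt [-0.  1.] op 9.4 q6 -1.25 t 14.45
F [-1.9  0.  12.5] T [0.09 0.44 0.16] tcp [565.6 136.2  93.6] yaw -10.9 tilt [-0.  1.] op 10.0 q6 -1.25 t 14.55
```

View pics/w9z.png

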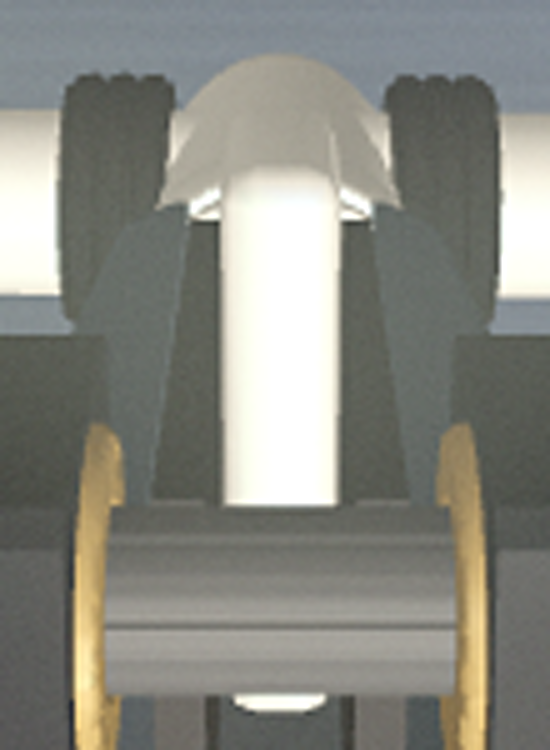

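View pics/s9.png

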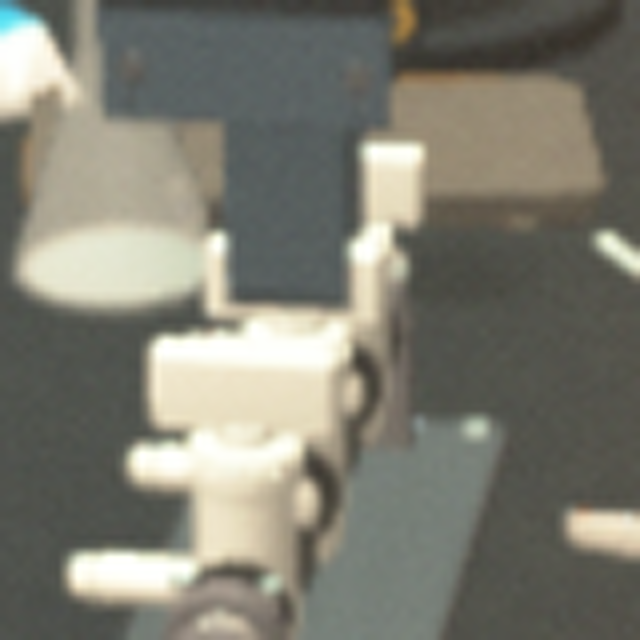

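The far handle edge is still at row 254, so the plug hasn't slipped in the jaws. I estimate the flange is about 2 mm from home with 12 N pressing. I'll continue the sweeps.

```bash
python3 -m inch '[[0,0.0004,-0.0001,0,0.14,0,0],[0,0.0006,-0.0003,0,0.28,0,0],[-0.0001,0.0008,-0.0004,0,0.42,0,0],[-0.0002,0.001,-0.0005,0,0.56,0,0],[-0.0002,0.001,-0.0006,0,0.70,0,0],[-0.0003,0.001,-0.0007,0,0.84,0,0]]'>/dev/null; python3 f.py
python3 -m inch '[[0,0.0002,0.0001,0,-0.14,0,0],[0,0.0004,0.0003,0,-0.28,0,0],[-0.0001,0.0006,0.0004,0,-0.42,0,0],[-0.0002,0.0007,0.0005,0,-0.56,0,0],[-0.0002,0.0007,0.0006,0,-0.70,0,0],[-0.0003,0.0007,0.0007,0,-0.84,0,0]]'>/dev/null; python3 f.py
```

```text
F [-1.1  2.8 11.4] T [0.72 0.18 0.25] tcp [565.5 135.9  92.7] yaw -59.5 tilt [1. 1.] op 9.8 q6 -0.4 t 15.15
F [-2.7 -1.6 12.7] T [-0.12  0.44 -0.27] tcp [565.6 136.2  91.9] yaw -10.8 tilt [-0.  1.] op 9.6 q6 -1.25 t 15.75
```

```bash
python3 -m inch '[[0,0.0003,-0.0001,0,0.14,0,0],[0,0.0005,-0.0003,0,0.28,0,0],[-0.0001,0.0005,-0.0004,0,0.42,0,0],[-0.0002,0.0005,-0.0005,0,0.56,0,0],[-0.0002,0.0005,-0.0006,0,0.70,0,0],[-0.0003,0.0005,-0.0007,0,0.84,0,0]]'>/dev/null; python3 f.py
python3 -m inch '[[0,0.0003,0.0001,0,-0.14,0,0],[0,0.0005,0.0003,0,-0.28,0,0],[-0.0001,0.0005,0.0004,0,-0.42,0,0],[-0.0002,0.0005,0.0005,0,-0.56,0,0],[-0.0002,0.0005,0.0006,0,-0.70,0,0],[-0.0003,0.0005,0.0007,0,-0.84,0,0]]'>/dev/null; python3 f.py
```

```text
F [-1.3  2.8 11. ] T [0.57 0.23 0.3 ] tcp [565.5 135.9  91.5] yaw -59.5 tilt [1. 1.] op 9.7 q6 -0.4 t 16.35
F [-2.8 -1.6 12.9] T [-0.18  0.54 -0.42] tcp [565.6 136.2  90.9] yaw -10.8 tilt [-0.  1.] op 9.6 q6 -1.25 t 16.95
```

```bash
python3 -m inch '[[0,0.0003,-0.0001,0,0.14,0,0],[0,0.0006,-0.0003,0,0.28,0,0],[-0.0001,0.0006,-0.0004,0,0.42,0,0],[-0.0002,0.0006,-0.0005,0,0.56,0,0],[-0.0002,0.0006,-0.0006,0,0.70,0,0],[-0.0003,0.0006,-0.0007,0,0.84,0,0]]'>/dev/null; python3 f.py
python3 -m inch '[[0,0.0003,0.0001,0,-0.14,0,0],[0,0.0005,0.0003,0,-0.28,0,0],[-0.0001,0.0005,0.0004,0,-0.42,0,0],[-0.0002,0.0005,0.0005,0,-0.56,0,0],[-0.0002,0.0005,0.0006,0,-0.70,0,0],[-0.0003,0.0005,0.0007,0,-0.84,0,0]]'>/dev/null; python3 f.py
```

```text
F [-3.5  2.9 14.5] T [0.65 0.37 0.42] tcp [565.6 135.9  90.6] yaw -59.5 tilt [1. 1.] op 9.7 q6 -0.4 t 17.55
F [-5.1 -2.1 16.6] T [-0.14  0.68 -0.44] tcp [565.6 136.2  90. ] yaw -10.8 tilt [0. 1.] op 9.8 q6 -1.25 t 18.15
```

```bash
python3 -m inch '[[-0.0004,0,-0.0003,0,0.14,0,0],[-0.0007,0,-0.0005,0,0.28,0,0],[-0.0009,0,-0.0007,0,0.42,0,0],[-0.001,0,-0.0008,0,0.56,0,0],[-0.001,0,-0.0009,0,0.70,0,0],[-0.0011,0,-0.001,0,0.84,0,0]]'>/dev/null; python3 f.py
python3 -m inch '[[0,0,0.0001,0,-0.14,0,0],[0,0,0.0003,0,-0.28,0,0],[-0.0001,0,0.0004,0,-0.42,0,0],[-0.0002,0,0.0005,0,-0.56,0,0],[-0.0002,0,0.0006,0,-0.70,0,0],[-0.0003,0,0.0007,0,-0.84,0,0]]'>/dev/null; python3 f.py
```

```text
F [-0.4  3.2 15.6] T [ 0.81 -0.1   0.43] tcp [565.5 135.9  90.3] yaw -59.5 tilt [2. 1.] op 9.8 q6 -0.4 t 18.75
F [-1.9  0.4 17. ] T [ 0.17  0.26 -0.42] tcp [565.5 136.1  90.2] yaw -10.8 tilt [1. 1.] op 9.1 q6 -1.25 t 19.35
```

The force now stays at 16–17 N over a full to-and-fro with no further feed. The TCP height also matches the flange on the depressed rim, so the plug is home. I'll relieve the load gradually, then release.

```bash
python3 -m inch '[[0,-0.001,0,0,0,0,0],[0,-0.002,0,0,0,0,0],[0,-0.003,0,0,0,0,0],[0,-0.003,0,0,0,0,0]]'>/dev/null; python3 f.py
```

```text
F [2.  2.4 4.5] T [ 0.44 -0.61  0.31] tcp [565.5 136.1  92.7] yaw -11.1 tilt [1. 1.] op 9.6 q6 -1.24 t 19.75
```

```bash
python3 -m inch '[[0,-0.0005,0,0,0,0,0],[0,-0.001,0,0,0,0,0],[0,-0.001,0,0,0,0,0]]'>/dev/null; python3 f.py
python3 -m inch '[[0,0,0,0,0,0,0.1],[0,0,0,0,0,0,0.2],[0,0,0,0,0,0,0.3],[0,0,0,0,0,0,0.4],[0,0,0,0,0,0,0.4],[0,0,0,0,0,0,0.4],[0,0,0,0,0,0,0.4]]' 10 >/dev/null; python3 f.py
```

```text
F [ 3.8  3.8 -0.2] T [ 0.89 -0.87  0.3 ] tcp [565.5 136.   93.4] yaw -11.1 tilt [1. 1.] op 9.7 q6 -1.25 t 20.05
F [0.1 0.1 0. ] T [ 0.04 -0.12 -0.02] tcp [565.3 135.7  93.5] yaw -11.0 tilt [1. 0.] op 36.7 q6 -1.25 t 20.75
```

```bash
python3 -m inch '[[0,-0.02,0,0,0,0,0.4],[0,-0.05,0,0,0,0,0.4],[0,-0.09,0,0,0,0,0.4],[0,-0.12,0,0,0,0,0.4],[0,-0.12,0,0,0,0,0.4],[0,-0.12,0,0,0,0,0.4]]' >/dev/null; python3 f.py
python3 - <<'E'
from h import *
s=arm.get_state();im=arm.capture('wrist'); cv2.imwrite('pics/wA.png',im[:,:,::-1]); zoom(im,170,170,320,160,2.5,'pics/wAz.png')
im=arm.capture('side'); zoom(im,290,205,80,80,8,'pics/sA.png')
E
```

```text
F [-0.5 -0.  -0.2] T [ 0.09 -0.16  0.05] tcp [565.3 135.7 213.8] yaw -11.0 tilt [2. 0.] op 36.3 q6 -1.25 t 21.35
```

View pics/wAz.png

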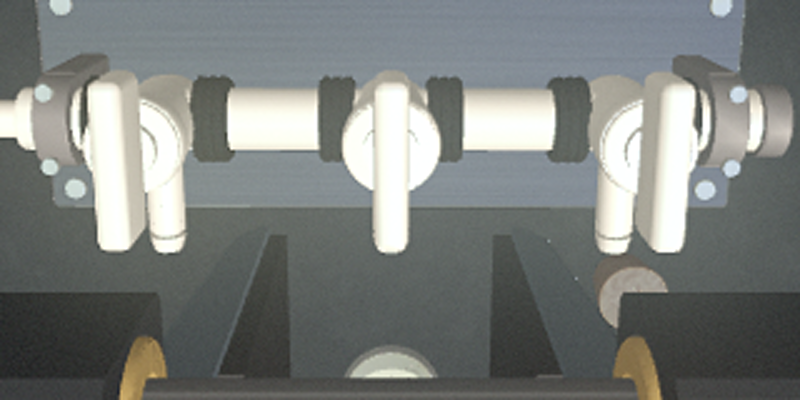

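View pics/sA.png

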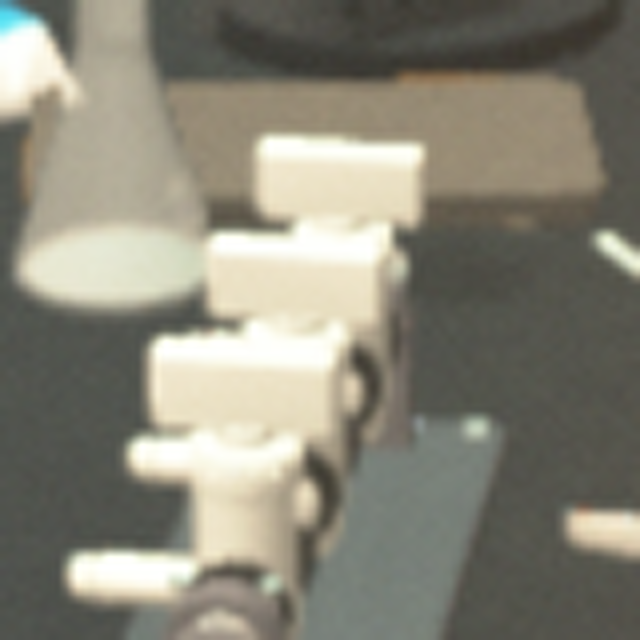

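All three handles look level, parallel and evenly spaced. A quick numeric check of height and yaw:

```bash
python3 - <<'E'
from h import *
im=arm.capture('side'); t=arm.capture('top'); zoom(t,210,190,160,100,5,'pics/tB.png')
c=cam('side'); ty=np.array([.193,.981,0]); ctr=np.array([565.5,137,120.])
for k in(-80,0,80):
    for dz in((0,1.5) if k==0 else (0,)): print(k,dz,((proj(c,ctr+k*ty+[0,0,dz])-[290,205])*8).round(1))
# actual white->dark transition rows at handle top for each (columns mid-handle)
g=im[205:285,290:370].astype(float).mean(2)
def edge(col,r0,r1):
    p=g[r0:r1,col-2:col+3].mean(1); h=(p.max()+p.min())/2; i=np.where(p>h)[0][0]; return (r0+i-1+(h-p[i-1])/(p[i]-p[i-1])+.5)*8
for n,col,r0,r1 in(('far',42,12,24),('mid',34,25,36),('near',28,37,48)): print(n,round(edge(col,r0,r1),1))
# yaw of handle in wrist picture: centre columns of top face at two rows
w=cv2.imread('pics/wA.png'); m=(w[...,0]>225)
for r in(235,245,250,255,262): 
    x=np.where(m[r,305:350])[0]+305; print(r,x.min(),x.max())
E
python3 f.py
```

```text
-80 0 [330.8 135.1]
0 0 [285.7 230.5]
0 1.5 [285.7 225.5]
80 0 [235.  337.8]
far 138.5
mid 220.3
near 315.6
235 309 343
245 318 334
250 322 332
255 322 332
262 322 331
F [0.8 0.7 0.9] T [ 0.06 -0.14 -0.03] tcp [564.6 135.6 212.3] yaw -11.0 tilt [-2. -0.] op 36.5 q6 -1.25 t 21.55
```

View pics/tB.png

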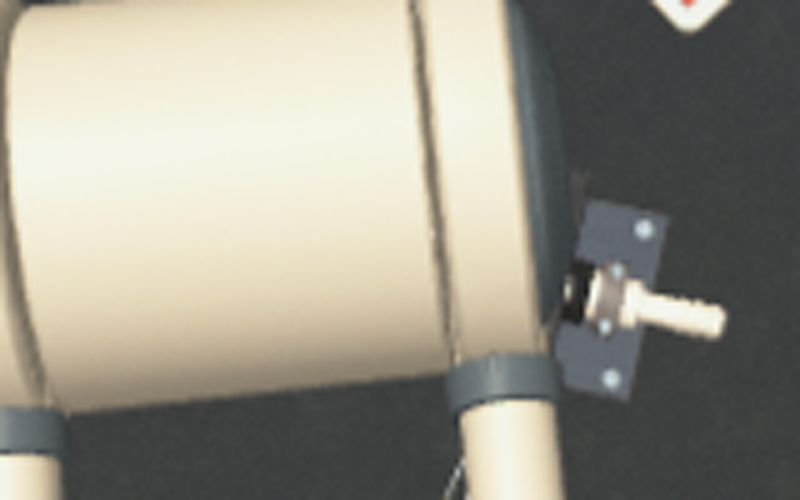

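```bash
python3 - <<'E'
from h import *
im=arm.capture('side'); 
g=im[205:285,290:370].astype(float).mean(2)
def edge(col,r0,r1):
    p=g[r0:r1,col-1:col+2].mean(1); h=(p.max()+p.min())/2; i=np.where(p>h)[0][0]; return (r0+i-1+(h-p[i-1])/(p[i]-p[i-1])+.5)*8
c=cam('side'); ty=np.array([.193,.981,0]);tx=np.array([.981,-.193,0]); ctr=np.array([565.5,137,120.])
for n,k,r0,r1 in(('far',-80,12,22),('mid',0,24,34),('near',80,37,46)):
  for d in (20,17,14):
    e=proj(c,ctr+k*ty+d*tx-5*ty)-[290,205]; print(n,d,'pred',(e*8).round(1),'meas',round(edge(int(e[0]),r0,r1),1),'1mm=',round((proj(c,ctr)-proj(c,ctr+[0,0,1]))[1]*8,1))
E
```

```text
far 20 pred [267.2 126. ] meas 135.9 1mm= 3.3
far 17 pred [277.1 126.6] meas 135.3 1mm= 3.3
far 14 pred [287.  127.1] meas 135.4 1mm= 3.3
mid 20 pred [218.7 220.3] meas 231.9 1mm= 3.3
mid 17 pred [229.1 220.9] meas 231.4 1mm= 3.3
mid 14 pred [239.6 221.5] meas 231.4 1mm= 3.3
near 20 pred [164.1 326.3] meas 336.2 1mm= 3.3
near 17 pred [175.2 326.9] meas 335.6 1mm= 3.3
near 14 pred [186.4 327.6] meas 334.6 1mm= 3.3
```

The middle handle's top is level with its neighbours within about 0.5 mm and not proud of them. Its yaw is parallel to theirs. The gripper is clear, so I'm handing in.

```bash
python3 -c "
from workcell import arm
print(arm.sign_off())"
```

```text
the job is handed in; nothing more can be done
None
```

The plug is seated in the empty middle barrel with its T-handle square across the tube. It has been let go, and I handed the job in at about 22 s; sign-off gives no verdict.

**What I did:** I lifted the plug out of the rack and lowered it into the barrel. I then worked it down with to-and-fro turns of about 0.84 rad. The vertical force readings I took while turning climbed to at most 17 N, checked between moves rather than continuously. At the end the force held at 16–17 N over a full to-and-fro with no further feed, which I took as the flange on the rim. I took the load off before opening the jaws, then raised the gripper clear.

**Last checks:**
- **Height:** in the side view, the handle top is level with its neighbours to about 0.5 mm, on the low side. That matches the hand height at release, which put the flange about 0.4 mm below the nominal rim height.
- **Angle:** the hand was at -11.0° when it let go, against about -11.15° measured for the manifold. The handle looks parallel to the other two.
- **Contact:** the gripper is clear and the force readings are near zero.
- **Rack and beaker:** I saw no movement of the rack when the plug was lifted out. I didn't check the beaker's or the rack's position after the job.

**What failed or disagreed:**
- **First grip:** it closed above the handle. The images put the fingertips about 8–10 mm behind the reported TCP, not 17 mm ahead as described, so I gripped about 19 mm lower.
- **Top camera:** it placed things about 3 mm lower in y than the wrist camera did. I used the wrist camera.
- **Entry:** the plug first touched the side of the bore with about 5 N. I corrected this by moving it about 1.7 mm.

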